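Lay a capped tube down against a sliding stop

TASK

Lay the capped sample tube that stands in the cradle gently onto its side, without pinching or lifting it: push it near its cap with a fingertip until it leans on the cradle's sliding stop, then take the finger away and push the stop slowly out to the far end of its travel, so that the tube rides down on the stop and comes to rest lying along the cradle. Do not touch the tube while the stop is lowering it, do not let it drop, and leave everything round the cradle where it stands.

Things in the scene. Friction and masses are not known exactly. Their poses are not given: they have to be found in the camera images.
- cradle: Low grey base with aluminium rails, 242 x 104 x 10 mm, fixed; place and heading vary. Origin: on the worktop under the middle of the pocket where the tube stands; x runs along the cradle the way the tube is to be tipped (base from x -38 to +204 mm), y to the left of that, z up. Rubber floor 12 mm above the worktop, between rails 38 mm apart (31 at the pocket) and 14 mm above the floor.
- foot_stop (a point): Middle of the top of the fixed foot stop behind the tube's foot: a 50 mm wide, 10 mm thick wall with its inner face at cradle x -16 mm, rising 35 mm above the worktop. The tube is pushed well above it.
- stop (a joint): Travel of the sliding stop along cradle +x, m: 0 nearest the tube, 0.115 far end; starts at 0 to 0.015. Its face lies at cradle x = 55 mm + this value. It slides stiffly (3 N friction, slight damping) and stays where left. Move it at about 20 mm/s or slower while the tube leans on it: the tube slides down its face (if the stop is jerked away it drops) and lies flat at a travel of 0.07 to 0.08.
- stop_top (a point): Top of the stop's face, at its middle, 127 mm above the worktop. The stop is an upright plate with a flat rubber face to the tube (14 to 127 mm above the worktop) and two thin cheeks reaching 20 mm from the face towards the tube, 41 mm apart inside, 49 outside, that keep the tube centred. Across its top lies a T bar, 150 mm long, 94 to 130 mm above the worktop: its two wings are there to be pushed.
- stop_left (a point): Middle of the push pad (rubber, upright, 40 mm wide, 28 mm high) on the T bar's wing at cradle +y: 52 mm beside the cradle's middle line, 112 mm above the worktop, on the side that looks at the tube (cradle -x). Push it towards cradle +x. Moves with the stop.
- stop_right (a point): The same on the wing at cradle -y. Either wing will do.
- tube: Capped plastic sample tube, about 60 g, standing in the cradle's pocket: barrel 28 mm across, screw cap 34 mm across from 100 to 114 mm above its foot. Origin: centre of its foot (12 mm above the worktop when upright); z runs to the cap. Pushed near the cap towards cradle +x it pivots on its foot's edge, overbalances at about 0.25 rad (cap moved 25 to 30 mm), then leans on the stop at 0.3 to 0.5 rad.
- tube_cap (a point): Centre of the top of the tube's cap, 114 mm from its foot along the tube.
- other_tube: Bystander: a like tube, 114 mm tall, standing on the worktop about 0.15 m from the cradle's middle line, on its -y side. Origin: centre of its foot.
- lens_case: Bystander: round screw case, 41 mm in diameter, 61 mm tall. Origin: centre of its underside.
- drop_bottle: Bystander: small dropper bottle, 31 mm in diameter, 73 mm tall. Origin: centre of its underside.
- dish: Bystander: flat round dish, 90 mm in diameter, 15 mm high. Origin: centre of its underside.
- glass_box: Bystander: tiny box, 27 x 27 x 16 mm. Origin: centre of its underside.
- counter: Bystander: round hand counter, 53 x 59 x 27 mm. Origin: near the centre of its underside.
Not all that is in view belongs to the job. What is meant by the tube is not turquoise, and is the larger of those in its own colour.

How it is judged:
On the way:
1. the tube leans on the sliding stop, at rest, with no finger on it (angle between tube's own z axis and vertical between 0.25 and 0.9 rad and angular speed of tube below 0.3 rad/s and contact force between the fingers and tube below 0.05 N), for 0.2 s.
At the end, for the whole second after the job is handed in: The tube lies at rest on its side in the cradle, foot towards the foot stop, within 0.15 rad of level and 12 mm of the middle line between the rails; the sliding stop is at the far end of its travel (over 0.105 m); every bystander is within 20 mm of its start (angle between tube's own z axis and vertical between 1.42 and 1.72 rad and height (world z) of tube below 0.04 m and height (world z) of tube_cap below 0.045 m and x of tube in the frame of cradle between -0.03 and 0.04 m and x of tube_cap in the frame of cradle above 0.09 m and y of tube in the frame of cradle between -0.012 and 0.012 m and y of tube_cap in the frame of cradle between -0.012 and 0.012 m and value of joint stop above 0.105 m and linear speed of tube below 0.02 m/s and angular speed of tube below 0.3 rad/s and not (distance of other_tube from where it was at the start of the episode above 0.02 m) and not (distance of lens_case from where it was at the start of the episode above 0.02 m) and not (distance of drop_bottle from where it was at the start of the episode above 0.02 m) and not (distance of dish from where it was at the start of the episode above 0.02 m) and not (distance of glass_box from where it was at the start of the episode above 0.02 m) and not (distance of counter from where it was at the start of the episode above 0.02 m)); the robot touches nothing.
It fails at once if the tube dropped or was knocked over: it turned faster than 6 rad/s (angular speed of tube above 6 rad/s).
It fails at once if the tube was lifted: its foot rose more than about 25 mm above the cradle floor (height (world z) of tube above 0.04 m).
It fails at once if the tube was pinched or shoved with more than 12 N (contact force between the fingers and tube above 12 N).
It fails at once if the fingers touched the tube while the stop was lowering it (tilted more than 0.9 rad) (angle between tube's own z axis and vertical above 0.9 rad and contact force between the fingers and tube above 0.5 N).
It fails at once if a bystander was pushed more than 20 mm (distance of any of other_tube, lens_case, drop_bottle, dish, glass_box, counter from where it was at the start of the episode above 0.02 m).
It also fails if it takes over 64 s, if anything falls off the work surface, if the arm or the gripper's body presses on something with over 40 N, if the wrist force passes 120 N, or if a joint passes its speed limit or range.

ROBOT

A 6-joint arm with a two-finger parallel gripper is mounted at the origin on a cart in front of the work surface, level with it; the furniture and walls round the work are solid. World frame = base frame: x ahead of the robot, y to its left, z up, the work surface at z = 0. Lengths are in m, angles in rad, forces in N, time in s.
With the tool pointing down it reaches from about 0.4 to 0.825 m from the base axis. Payload 7 kg.
Tool frame: the origin (TCP) lies at the very end of the fingers, on their centre line; the grasp point (between the pads) lies 19 mm behind it (tcp_to_grasp is the distance from the TCP to the grasp point, in m); x points along the fingers, z is the direction in which the jaws open and shut, and the axes are right-handed (so a half turn about x gives the same grasp; the last joint's range is limited). The gripper opens to 88 mm and grips with 3 to 60 N. Pads are 19 mm wide; open, the fingers measure 130 mm over their backs; the gripper's body (78 mm by 193 mm) begins 47 mm behind the grasp point.
Start: joints at [-0.894, 0.359, 0.012, 0, -1.224, -0.288], TCP at [0.256, -0.625, 0.227] pointing down, gripper open.
Joint ranges: [-3.07, 3.07], [-1.43, 2.12], [-1.02, 1.25], [-3.03, 1.67], [-3.05, -0], [-3.03, 3.03]. Speed limits (rad/s): [2.39, 2.39, 3.01, 3.14, 3.14, 3.14].

INTERFACE

Orientations are given as [roll, pitch, yaw] about the fixed x, y, z axes, in that order (R = Rz(yaw) Ry(pitch) Rx(roll)).
In Python, from station import get_state, grab_frame, job_done, tcp_to_grasp gives the robot as it stands. The module is installed in compiled form; this text tells all that it offers.
- The arm moves only by the shell command python3 -m crank 'ROWS' [FORCE]. ROWS is JSON, a list of rows, each a list of 7 numbers: the shift along the tool's x, y, z in m, then the turn, a rotation vector about the tool's x, y, z in rad, then the opening, from 0 (shut) to 1 (fully open). In form: [[x, y, z, wx, wy, wz, fingers], ...]. A call has 1 to 10 rows; each row is the pose to reach, as a shift and turn from the pose commanded when the call began, along the tool's axes at that moment; what a row does not reach only later rows make up. A row lasts 1/8 s, in which the tool goes at most 62.5 mm and 10.7 degrees, less where a joint would pass 70% of its speed; a pose out of reach is approached as far as the arm can. A call with a gripper value outside its range is refused whole. The fingers move at their own pace and stop on an object; FORCE is the grip in N (left out, the last holds). Time passes only in rows, so rows that repeat a pose let the fingers close. It gives the time, the measured TCP pose, the force and the opening at its end, in the units of the state.
- get_state(): the state, without advancing time (a new reading comes with each control period).
- grab_frame(name): name is "scene" or "top" or "wrist"; returns a dict with "pixels" (384x512x3 uint8, red, green, blue), "vfov" (degrees; the focal length in pixels is half the picture's height over the tangent of half this angle, whatever the lens; pixels are square), "cx", "cy" (the principal point, pixels), "k1" (the pictures are not rectified: a ray, as slopes to the right and down, at radius r is drawn at 1 + k1 r^2 times it, then the intrinsics apply), "extrinsics" (4x4, takes a point from world to camera coordinates). Camera axes: x right, y up, looking along -z (the intrinsics and any distortion apply to the point x, -y, -z); pixel columns grow to the right and rows downward; lengths in m; the calibration is good to about 2 mm. A picture is of the moment at which its call begins. There is no depth.
- job_done(): hands the job in, once; it reports no verdict.
The state is a dict: "t": time; "q": joint angles; "qd": joint speeds; "joint_efforts": joint torques, N m; "eef_pos": TCP position; "ee_rot": TCP orientation; "force": force on the tool from outside, world axes, zero at the start; "moment": the same for the moment, N m; "width": finger opening in m.
Only numpy, scipy, OpenCV 4.12 (cv2) and the standard library are available. Lean on these libraries where they do the work, as an engineer would, in place of code of your own. Each camera call takes 0.05 s, during which the arm holds its last target.

## Working session

There is one attempt and no reset: what is moved stays moved. The work goes in short steps, Python scripts to look and compute and a shell command to move; the robot and the scene stay as the last step left them, time stands still between calls to the robot, and variables do not carry over. Pictures are saved under pics/ and viewed, and the job is handed in when it is done.

```bash
mkdir -p pics; cat > h.py <<'E'
import numpy as np, cv2
from station import get_state, grab_frame, tcp_to_grasp
def snap(name,fn):
    f=grab_frame(name); cv2.imwrite(f"pics/{fn}.png",f["pixels"][:,:,::-1]); 
    np.savez(f"pics/{fn}.npz",**{k:np.asarray(v) for k,v in f.items()}); return f
def load(fn): return dict(np.load(f"pics/{fn}.npz"))
def foc(f): return f["pixels"].shape[0]/2/np.tan(np.radians(float(f["vfov"]))/2)
def K(f): F=foc(f); return np.array([[F,0,float(f["cx"])],[0,F,float(f["cy"])],[0,0,1]])
def proj(f,P):
    P=np.atleast_2d(P); E=f["extrinsics"]; c=(E[:3,:3]@P.T).T+E[:3,3]; c=c*[1,-1,-1]
    return cv2.projectPoints(c.reshape(-1,1,3),np.zeros(3),np.zeros(3),K(f),np.array([float(f["k1"]),0,0,0,0]))[0][:,0]
def ray(f,uv):
    n=cv2.undistortPoints(np.array([[uv]],float),K(f),np.array([float(f["k1"]),0,0,0,0]))[0,0]
    E=f["extrinsics"];R=E[:3,:3]; d=R.T@np.array([n[0],-n[1],-1]); o=-R.T@E[:3,3]; return o,d/np.linalg.norm(d)
def atz(f,uv,z):
    o,d=ray(f,uv); return o+d*(z-o[2])/d[2]
def tri(a):
    A=0;b=0
    for f,uv in a:
        o,d=ray(f,uv);M=np.eye(3)-np.outer(d,d);A=A+M;b=b+M@o
    p=np.linalg.solve(A,b); return p,[proj(f,p)[0]-uv for f,uv in a]
def crop(fn,x0,y0,x1,y1,s,out):
    im=cv2.imread(f"pics/{fn}.png")[y0:y1,x0:x1]; cv2.imwrite(f"pics/{out}.png",cv2.resize(im,None,fx=s,fy=s,interpolation=cv2.INTER_CUBIC))
E
python3 - <<'E'
from h import *
for n in("scene","top","wrist"):
    f=snap(n,n+"0");print(n,f["vfov"],f["cx"],f["cy"],f["k1"],ray(f,(256,192)))
print(get_state(),tcp_to_grasp)
E
```

```text
scene 43.32844731737425 260.85989096848385 188.90072887187242 -0.01926621697910431 (array([0.04045969, 0.65027643, 0.74765563]), array([ 0.52955912, -0.59127812, -0.60824117]))
top 52.472155384966904 257.79373799763874 193.0449312762682 -0.024307232743126406 (array([0.37902538, 0.00904904, 1.0301604 ]), array([ 0.22932041, -0.00650172, -0.97332928]))
wrist 70.72672603310406 254.32627599832045 193.3811876187152 -0.04996610097398919 (array([ 0.19335685, -0.65046081,  0.38273486]), array([ 0.22373045,  0.09992178, -0.96951551]))
{'t': 0.15, 'q': array([-8.93876712e-01,  3.59224475e-01,  1.13135203e-02, -2.43801805e-04,
       -1.22408132e+00, -2.88123536e-01]), 'qd': array([ 0.00199668, -0.001659  ,  0.00288087,  0.00062314, -0.00071916,
        0.00050061]), 'joint_efforts': array([ 3.83535425e-04, -5.83276212e+01,  2.93285358e+01,  7.00109303e+00,
        8.68845818e-03, -1.18630724e-04]), 'eef_pos': array([ 0.25574041, -0.62430989,  0.22585772]), 'ee_rot': array([0.09877827, 1.5695786 , 2.05828769]), 'force': array([-0.16483357, -0.15427898, -0.00241984]), 'moment': array([ 0.00763433,  0.0491441 , -0.02272961]), 'width': 0.08746489191887714} 0.0188
```

View pics/scene0.png

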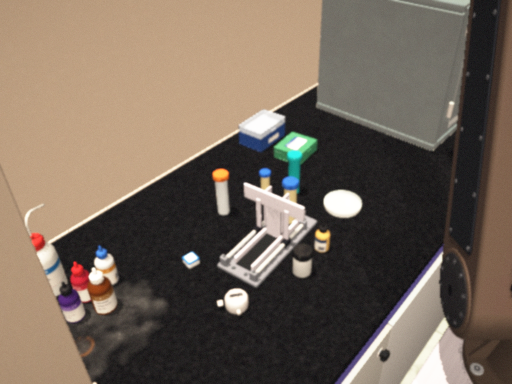

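View pics/top0.png

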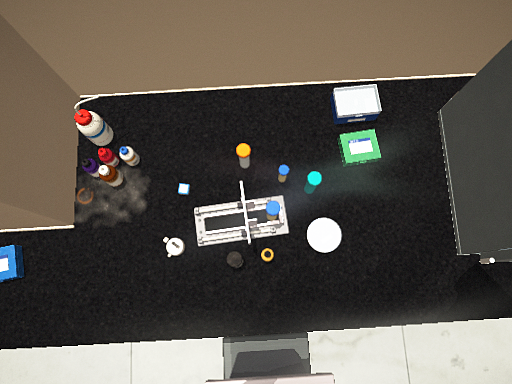

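View pics/wrist0.png

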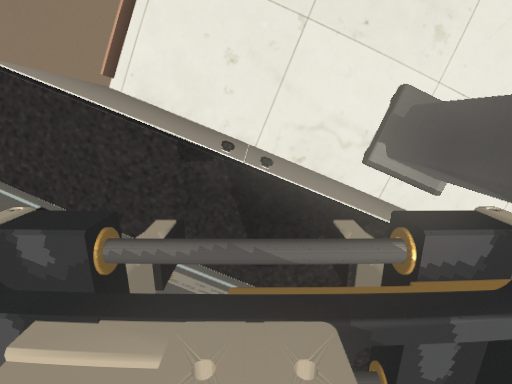

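```bash
python3 - <<'E'
from h import *
crop("top0",180,130,350,280,4.6,"top0c"); crop("scene0",180,140,360,290,4.4,"scene0c")
E
```

```text
(no output)
```

View pics/top0c.png

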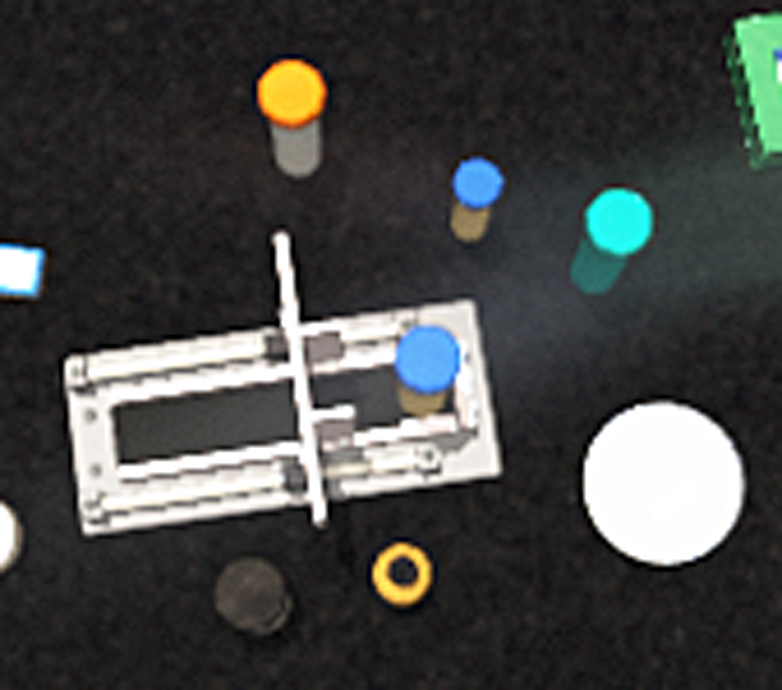

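View pics/scene0c.png

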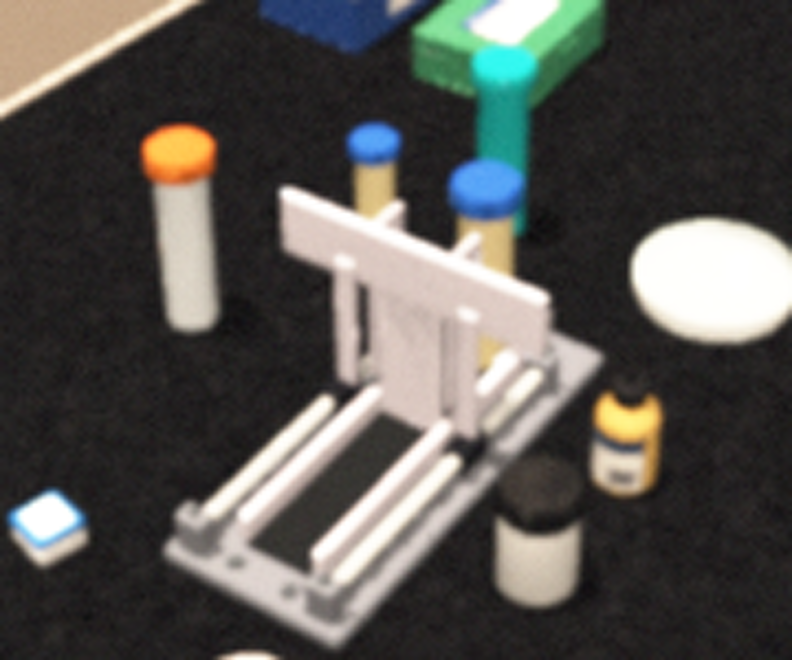

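```bash
cat >> h.py <<'E'
E
python3 - <<'E'
from h import *
from scipy.optimize import least_squares
ft,fs=load("top0"),load("scene0")
T=lambda x,y:np.array([180+x/4.6,130+y/4.6]); S=lambda x,y:np.array([180+x/4.4,140+y/4.4])
# cradle corners: (-38,-52) , (-38,52), (204,52),(204,-52)
loc=np.array([[-.038,-.052,.01],[-.038,.052,.01],[.204,.052,.01],[.204,-.052,.01]])
pt=[T(478,300),T(500,475),T(85,533),T(66,357)]
W=np.array([atz(ft,p,.01) for p in pt]);print(W.round(4))
print([np.linalg.norm(W[i]-W[(i+1)%4]).round(4) for i in range(4)])
ps=[S(604,357),S(335,645),S(165,548)]; ls=loc[[1,2,3]]
def pose(p,l): c,s=np.cos(p[2]),np.sin(p[2]); return np.c_[p[0]+c*l[:,0]-s*l[:,1],p[1]+s*l[:,0]+c*l[:,1],l[:,2]]
def res(p): return np.r_[(proj(ft,pose(p,loc))-pt).ravel(),(proj(fs,pose(p,ls))-ps).ravel()]
r=least_squares(res,[W[:,0].mean(),W[:,1].mean()-.08,1.6]);print(r.x,r.fun.reshape(-1,2).round(2))
p=r.x;np.save("cradle.npy",p)
# tube cap
cap,e=tri([(ft,T(428,358)),(fs,S(487,178))]);print("cap",cap,e)
def inv(w): c,s=np.cos(p[2]),np.sin(p[2]);d=np.asarray(w)-[p[0],p[1],0];return np.array([c*d[0]+s*d[1],-s*d[0]+c*d[1],d[2]])
print("cap in cradle",inv(cap),"expected z .126;", inv(atz(ft,T(428,358),.126)))
# T bar: ends top in top view (281,235) and (320,520), z .13
for u in [(281,237),(320,520)]: print("bar",inv(atz(ft,T(*u),.13)))
for n,u,z in [("orange",(292,92),.114),("smallblue",(478,183),.1),("turq",(619,221),.114),("lens",(250,590),.061),("drop",(402,572),.073),("dish",(664,483),.015),("glass",(15,270),.016)]:
    w=atz(ft,T(*u),z);print(n,w.round(3),inv(w).round(3))
E
```

```text
[[ 0.6059 -0.072   0.01  ]
 [ 0.503  -0.0768  0.01  ]
 [ 0.4844  0.1607  0.01  ]
 [ 0.5868  0.169   0.01  ]]
[np.float64(0.103), np.float64(0.2383), np.float64(0.1027), np.float64(0.2418)]
[ 0.550235   -0.03518447  1.64952607] [[-1.11  0.38]
 [ 0.18  0.6 ]
 [-1.27  0.87]
 [-1.22  0.35]
 [ 0.71 -1.55]
 [ 0.52 -1.89]
 [-0.68 -1.23]]
cap [ 0.55156917 -0.0350315   0.12382267] [array([0.02315188, 0.03414336]), array([-0.04389589, -0.00846834])]
cap in cradle [ 4.75664579e-05 -1.34206894e-03  1.23822670e-01] expected z .126; [ 0.00022775 -0.00102599  0.126     ]
bar [ 0.0666193  -0.07420665  0.13      ]
bar [0.06625944 0.07387348 0.13      ]
orange [0.704 0.028 0.114] [ 0.05  -0.158  0.114]
smallblue [ 0.651 -0.07   0.1  ] [-0.042 -0.097  0.1  ]
turq [ 0.621 -0.142  0.114] [-0.112 -0.062  0.114]
lens [0.443 0.066 0.061] [0.109 0.099 0.061]
drop [ 0.447 -0.016  0.073] [0.028 0.101 0.073]
dish [ 0.492 -0.169  0.015] [-0.129  0.068  0.015]
glass [0.639 0.197 0.016] [ 0.224 -0.107  0.016]
```

```bash
cat >> h.py <<'E'
from scipy.spatial.transform import Rotation as Ro
def tool():
    s=get_state(); return s["eef_pos"],Ro.from_euler("xyz",s["ee_rot"])
def c2w(l):
    p=np.load("cradle.npy");c,s=np.cos(p[2]),np.sin(p[2]);return np.array([p[0]+c*l[0]-s*l[1],p[1]+s*l[0]+c*l[1],l[2]])
def w2c(w):
    p=np.load("cradle.npy");c,s=np.cos(p[2]),np.sin(p[2]);d=np.asarray(w)-[p[0],p[1],0];return np.array([c*d[0]+s*d[1],-s*d[0]+c*d[1],d[2]])
def delta(l,jaw=(0,1)):
    # go to cradle point l, tool down, jaw z-axis along +-cradle dir
    P,R=tool(); h=np.load("cradle.npy")[2]; x=np.array([0,0,-1.]); best=None
    a=h+np.arctan2(jaw[1],jaw[0])
    for k in(0,np.pi):
        z=np.array([np.cos(a+k),np.sin(a+k),0]); Rt=Ro.from_matrix(np.c_[x,np.cross(z,x),z]); rv=(R.inv()*Rt).as_rotvec()
        if best is None or np.linalg.norm(rv)<np.linalg.norm(best): best=rv
    return R.inv().apply(c2w(l)-P),best
E
python3 - <<'E'
from h import *
np.set_printoptions(suppress=True,precision=4)
f=load("top0")
for u in[(458,255),(440,108),(78,95),(75,228)]: print(u,atz(f,u,0))
P,R=tool();print(R.as_matrix(),w2c(P))
print(delta((-.05,0,.2)),delta((-.05,0,.2),(1,0)))
E
```

```text
(458, 255) [ 0.419  -0.5183  0.    ]
(440, 108) [ 0.837  -0.5408  0.    ]
(78, 95) [0.943  0.5018 0.    ]
(75, 228) [0.5527 0.4919 0.    ]
[[-0.0006 -0.9254 -0.379 ]
 [ 0.0011 -0.379   0.9254]
 [-1.      0.0001  0.0012]] [-0.5641  0.3399  0.2259]
(array([ 0.0263, -0.4806,  0.3859]), array([-1.2608,  0.0011,  0.0007])) (array([ 0.0263, -0.4806,  0.3859]), array([ 0.31  ,  0.0012, -0.0003]))
```

```bash
python3 -m crank '[[0,0,0.05,0,0,0,0],[0,0,0.1,0,0,0,0],[0,0,0.15,0,0,0,0],[0,0,0.19,0,0,0,0],[0,-0.04,0.21,0.05,0,0,0],[0,-0.08,0.23,0.1,0,0,0],[0,-0.12,0.25,0.15,0,0,0],[0,-0.16,0.265,0.2,0,0,0],[0,-0.2,0.28,0.25,0,0,0],[0,-0.24,0.295,0.31,0,0,0]]' 40; python3 - <<'E'
from h import *
np.set_printoptions(suppress=True,precision=4)
P,R=tool();print(P,w2c(P),delta((-.065,0,.2),(1,0)),get_state()["width"],get_state()["force"])
E
```

```text
t: 1.4
eef_pos: [0.3669, -0.2594, 0.2267]
ee_rot: [-1.668, 1.57, -0.02]
force: [0.9, -0.4, 0.5]
width: 0.0006
[ 0.3669 -0.2594  0.2267] [-0.2091  0.2004  0.2267] (array([ 0.0267, -0.2002,  0.1445]), array([-0.0016, -0.    ,  0.0004])) 0.0005640124538994635 [ 0.9415 -0.3961  0.5336]
```

```bash
python3 -m crank '[[0,-0.04,0.025,0,0,0,0],[0,-0.08,0.05,0,0,0,0],[0.01,-0.12,0.075,0,0,0,0],[0.02,-0.16,0.1,0,0,0,0],[0.026,-0.19,0.125,0,0,0,0],[0.026,-0.2,0.144,0,0,0,0],[0.026,-0.2,0.144,0,0,0,0]]'; python3 - <<'E'
from h import *
np.set_printoptions(suppress=True,precision=4)
P,R=tool();print(P,w2c(P),delta((-.065,0,.105),(1,0)))
for n in("scene","top","wrist"): snap(n,n+"1")
crop("scene1",180,100,360,290,3.1,"scene1c")
crop("top1",190,140,340,270,4,"top1c")
E
```

```text
t: 2.28
eef_pos: [0.5542, -0.1003, 0.2003]
ee_rot: [1.549, 1.57, -3.083]
force: [0.4, -0.7, -0.2]
width: 0.0005
[ 0.5542 -0.1003  0.2003] [-0.0652  0.0012  0.2003] (array([ 0.0953, -0.0012,  0.0002]), array([ 0.0017,  0.    , -0.0007]))
```

View pics/scene1c.png

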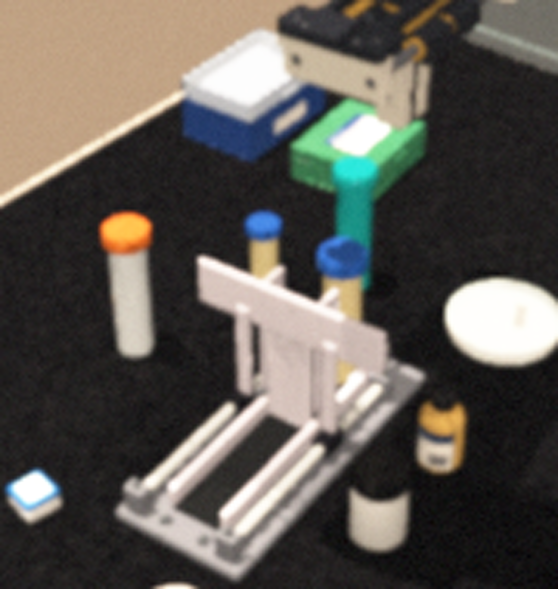

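View pics/top1c.png

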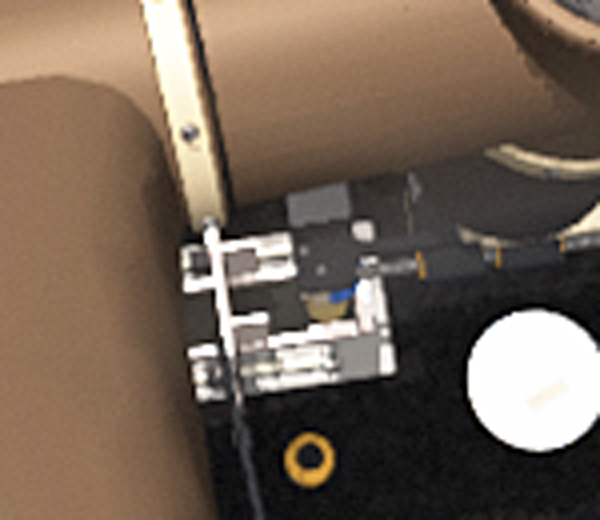

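View pics/wrist1.png

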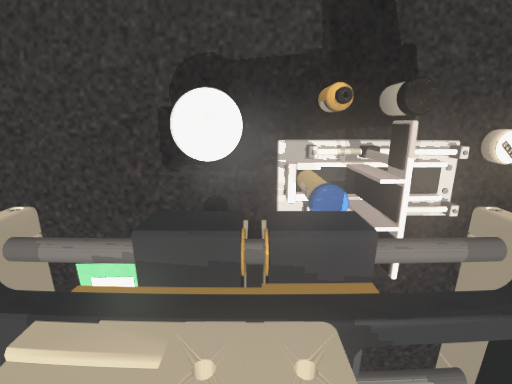

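```bash
python3 -m crank '[[0.03,-0.001,0,0,0,0,0],[0.06,-0.001,0,0,0,0,0],[0.085,-0.001,0,0,0,0,0],[0.095,-0.001,0,0,0,0,0],[0.095,-0.001,0.003,0,0,0,0],[0.095,-0.001,0.006,0,0,0,0],[0.095,-0.001,0.009,0,0,0,0],[0.095,-0.001,0.011,0,0,0,0],[0.095,-0.001,0.012,0,0,0,0]]'; python3 - <<'E'
from h import *
np.set_printoptions(suppress=True,precision=4)
P,R=tool();print(P,w2c(P))
f=snap("scene","scene2");crop("scene2",220,110,340,220,6,"scene2c")
print(((proj(f,[c2w((-.017,0,.112)),c2w((-.032,-.0,.105)),P])-[220,110])*6).round())
E
```

```text
t: 3.55
eef_pos: [0.5543, -0.0891, 0.1058]
ee_rot: [-1.487, 1.57, 0.163]
force: [0.0, 0.0, 0.0]
width: 0.0004
[ 0.5543 -0.0891  0.1058] [-0.054   0.0002  0.1058]
[[451. 427.]
 [472. 423.]
 [504. 393.]]
```

View pics/scene2c.png

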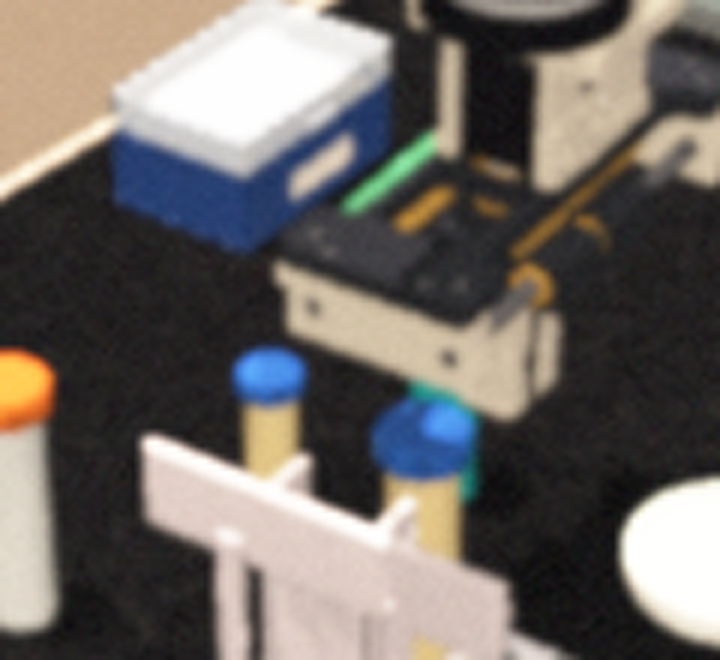

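```bash
python3 - <<'E'
from h import *
for fn,off,o in [("scene2",(-.054,.0002,.1058),(210,90)),("scene1",(-.0652,.0012,.2003),(230,60))]:
    f=load(fn); s=5
    im=cv2.resize(cv2.imread(f"pics/{fn}.png")[o[1]:o[1]+110,o[0]:o[0]+150],None,fx=s,fy=s,interpolation=cv2.INTER_CUBIC)
    def pr(l): return tuple(int(v) for v in (proj(f,c2w(np.array(off)+l))[0]-o)*s)
    c=[pr((sx*.021,sy*.0095,z)) for z in(0,.066) for sx,sy in((1,1),(1,-1),(-1,-1),(-1,1))]
    for i in range(4):
        cv2.line(im,c[i],c[(i+1)%4],(0,255,0),1);cv2.line(im,c[i],c[i+4],(0,0,255),1);cv2.line(im,c[i+4],c[(i+1)%4+4],(255,255,0),1)
    cv2.imwrite(f"pics/{fn}o.png",im)
E
```

```text
(no output)
```

View pics/scene2o.png

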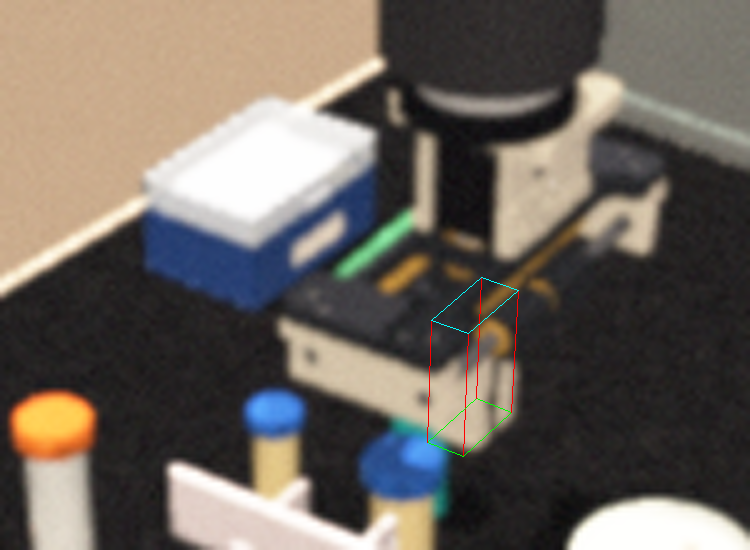

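View pics/scene1o.png

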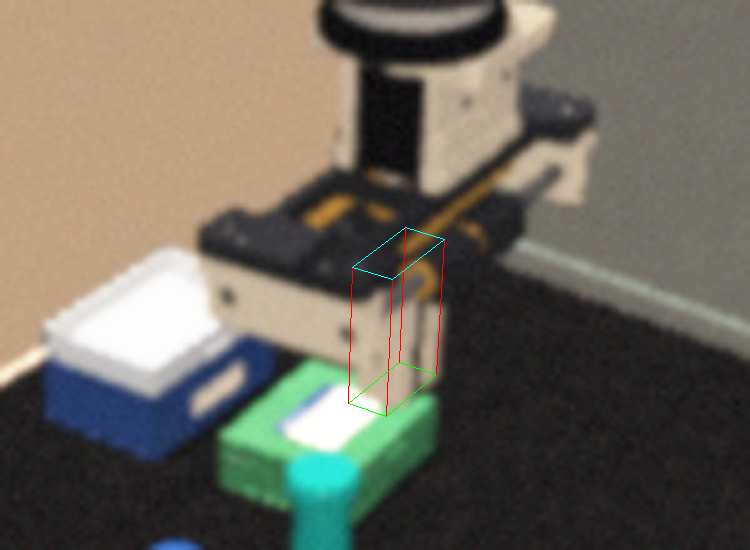

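```bash
python3 -m crank '[[0,0.001,0.004,0,0,0,0],[0,0.001,0.008,0,0,0,0],[0,0.001,0.012,0,0,0,0],[0,0.001,0.0145,0,0,0,0],[0,0.001,0.017,0,0,0,0],[0,0.001,0.0195,0,0,0,0],[0,0.001,0.022,0,0,0,0],[0,0.001,0.0245,0,0,0,0],[0,0.001,0.027,0,0,0,0],[0,0.001,0.0295,0,0,0,0]]'; python3 - <<'E'
from h import *
np.set_printoptions(suppress=True,precision=4)
P,R=tool();print(P,w2c(P))
for n in("scene","top"): f=snap(n,n+"3")
crop("scene3",220,110,340,220,5,"scene3c");crop("top3",200,150,320,260,5,"top3c")
E
```

```text
t: 4.85
eef_pos: [0.5509, -0.0598, 0.1056]
ee_rot: [1.617, 1.571, -3.016]
force: [0.4, 0.2, 0.3]
width: 0.0005
[ 0.5509 -0.0598  0.1056] [-0.0246  0.0013  0.1056]
```

View pics/scene3c.png

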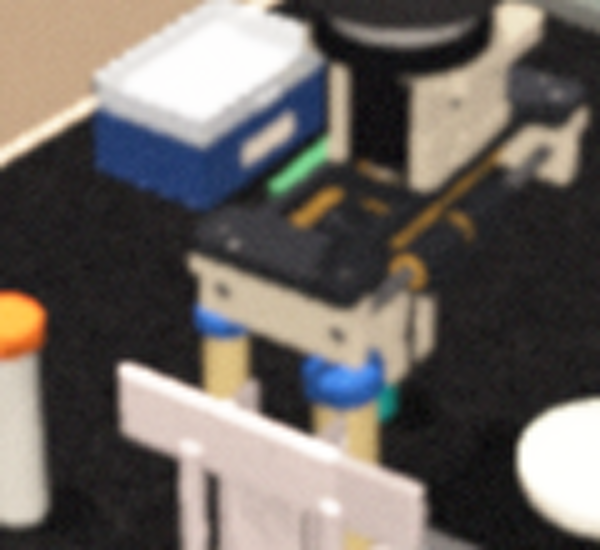

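View pics/top3c.png

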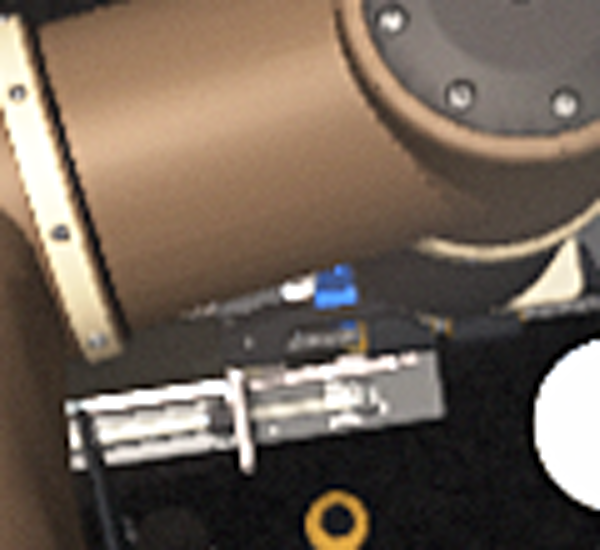

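```bash
python3 -m crank '[[0,-0.001,0.002,0,0,0,0],[0,-0.001,0.004,0,0,0,0],[0,-0.001,0.006,0,0,0,0],[0,-0.001,0.008,0,0,0,0],[0,-0.001,0.010,0,0,0,0],[0,-0.001,0.012,0,0,0,0],[0,-0.001,0.014,0,0,0,0],[0,-0.001,0.0155,0,0,0,0],[0,-0.001,0.017,0,0,0,0],[0,-0.001,0.017,0,0,0,0]]'; python3 - <<'E'
from h import *
np.set_printoptions(suppress=True,precision=4)
P,R=tool();print(P,w2c(P))
f=snap("scene","scene4")
crop("scene4",220,110,340,220,5,"scene4c")
E
```

```text
t: 6.2
eef_pos: [0.5505, -0.0429, 0.1056]
ee_rot: [-1.2, 1.571, 0.45]
force: [-0.5, 0.6, 0.1]
width: 0.0003
[ 0.5505 -0.0429  0.1056] [-0.0077  0.0003  0.1056]
```

View pics/scene4c.png

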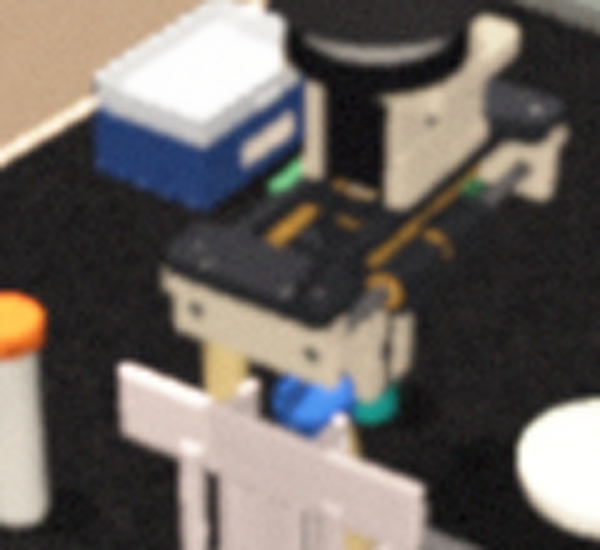

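```bash
python3 - <<'E'
from h import *
f=load("scene4")
for a in np.arange(0,.66,.05):
    # pivot at (.014,.012); cap centre local (-.014,.114)
    x=.014-.014*np.cos(a)+.114*np.sin(a); z=.012+.014*np.sin(a)+.114*np.cos(a)
    print(round(a,2),round(x,4),round(z,4),((proj(f,c2w((x,0,z)))[0]-[220,110])*5).round())
E
```

```text
0.0 0.0 0.126 [356. 349.]
0.05 0.0057 0.1266 [349. 355.]
0.1 0.0115 0.1268 [342. 361.]
0.15 0.0172 0.1268 [334. 367.]
0.2 0.0229 0.1265 [327. 374.]
0.25 0.0286 0.1259 [320. 382.]
0.3 0.0343 0.125 [312. 390.]
0.35 0.0399 0.1239 [305. 399.]
0.4 0.0455 0.1225 [298. 408.]
0.45 0.051 0.1207 [290. 418.]
0.5 0.0564 0.1188 [283. 428.]
0.55 0.0617 0.1165 [276. 438.]
0.6 0.0668 0.114 [269. 449.]
0.65 0.0718 0.1112 [262. 461.]
```

```bash
python3 -m crank '[[0,0,0.0015,0,0,0,0],[0,0,0.003,0,0,0,0],[0,0,0.0045,0,0,0,0],[0,0,0.006,0,0,0,0],[0,0,0.006,0,0,0,0],[0,0,0.003,0,0,0,0],[0,0,-0.002,0,0,0,0],[0,0,-0.012,0,0,0,0],[0,0,-0.022,0,0,0,0],[0,0,-0.032,0,0,0,0]]'; python3 - <<'E'
from h import *
np.set_printoptions(suppress=True,precision=4)
P,R=tool();print(P,w2c(P),delta((-.03,.09,.17),(1,0)))
f=snap("scene","scene5")
crop("scene5",220,110,340,220,5,"scene5c")
E
```

```text
t: 7.5
eef_pos: [0.5531, -0.0758, 0.1055]
ee_rot: [2.028, 1.571, -2.606]
force: [0.6, 0.3, -0.4]
width: 0.0002
[ 0.5531 -0.0758  0.1055] [-0.0407  0.0004  0.1055] (array([-0.0645,  0.0896,  0.0107]), array([-0.0003, -0.    , -0.0001]))
```

View pics/scene5c.png

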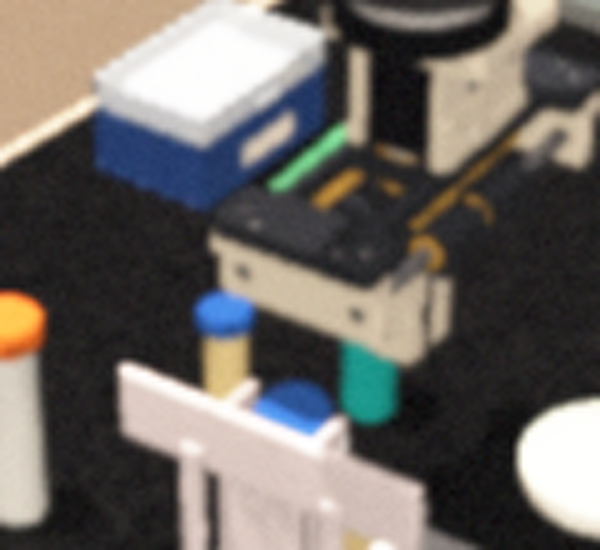

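```bash
python3 -m crank '[[0,0.02,0,0,0,0,0],[0,0.04,0,0,0,0,0],[0.003,0.052,0.005,0,0,0,0],[0.003,0.052,0.02,0,0,0,0],[0.003,0.052,0.04,0,0,0,0],[0.003,0.052,0.055,0,0,0,0],[0.003,0.052,0.062,0,0,0,0],[0.003,0.052,0.066,0,0,0,0],[0.003,0.052,0.066,0,0,0,0]]'; python3 - <<'E'
from h import *
np.set_printoptions(suppress=True,precision=4)
s=get_state();P,R=tool();print(P,w2c(P),R.inv().apply(s["force"]))
for n in("scene","top"): f=snap(n,n+"6")
crop("scene6",220,110,340,220,5,"scene6c");crop("top6",200,150,320,260,5,"top6c")
E
```

```text
t: 8.68
eef_pos: [0.4961, -0.013, 0.1025]
ee_rot: [2.079, 1.571, -2.554]
force: [0.1, 0.2, -0.6]
width: 0.0
[ 0.4961 -0.013   0.1025] [0.0263 0.0523 0.1025] [ 0.619  -0.1059  0.147 ]
```

View pics/scene6c.png

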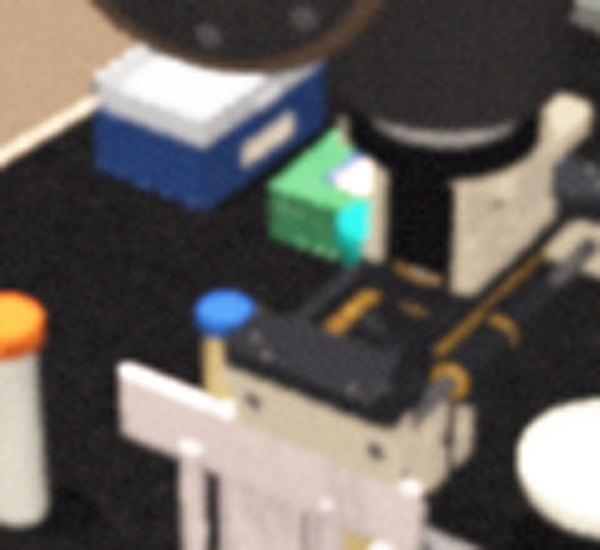

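View pics/top6c.png

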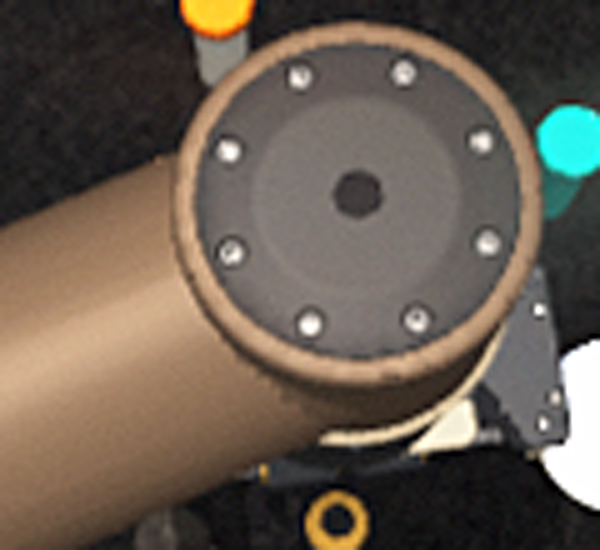

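```bash
python3 -m crank '[[0,0,0.0015,0,0,0,0],[0,0,0.003,0,0,0,0],[0,0,0.0045,0,0,0,0],[0,0,0.006,0,0,0,0],[0,0,0.0075,0,0,0,0],[0,0,0.009,0,0,0,0],[0,0,0.0105,0,0,0,0],[0,0,0.012,0,0,0,0],[0,0,0.0135,0,0,0,0],[0,0,0.015,0,0,0,0]]'; python3 -m crank '[[0,0,0.0015,0,0,0,0],[0,0,0.003,0,0,0,0],[0,0,0.0045,0,0,0,0],[0,0,0.006,0,0,0,0],[0,0,0.0075,0,0,0,0],[0,0,0.009,0,0,0,0],[0,0,0.0105,0,0,0,0],[0,0,0.012,0,0,0,0],[0,0,0.0135,0,0,0,0],[0,0,0.015,0,0,0,0]]';python3 - <<'E'
from h import *
np.set_printoptions(suppress=True,precision=4)
s=get_state();P,R=tool();print(P,w2c(P),R.inv().apply(s["force"]))
for n in("scene",): f=snap(n,n+"7")
crop("scene7",210,120,330,230,5,"scene7c")
print((proj(f,[c2w((x,-.075,.13)) for x in(.06,.07,.08)])-[210,120])*5)
E
```

```text
t: 10.02
eef_pos: [0.4948, 0.0019, 0.1026]
ee_rot: [1.743, 1.571, -2.891]
force: [0.3, 0.4, -0.7]
width: 0.0004
t: 11.28
eef_pos: [0.4936, 0.0168, 0.1026]
ee_rot: [2.229, 1.571, -2.405]
force: [-0.3, -2.7, -0.8]
width: 0.0001
[0.4936 0.0168 0.1026] [0.0563 0.0523 0.1026] [ 0.7854  0.5258 -2.6596]
[[185.5653 301.9407]
 [171.6105 313.2503]
 [157.4835 324.6997]]
```

View pics/scene7c.png

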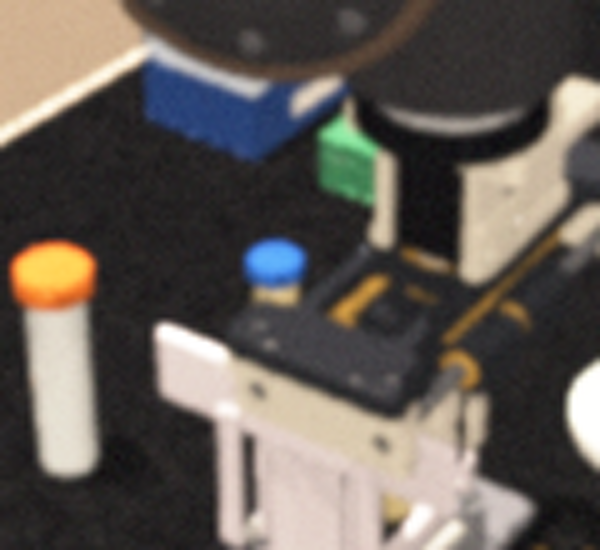

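```bash
python3 -m crank '[[0,0,0.0015,0,0,0,0],[0,0,0.003,0,0,0,0],[0,0,0.0045,0,0,0,0],[0,0,0.006,0,0,0,0],[0,0,0.0075,0,0,0,0],[0,0,0.009,0,0,0,0],[0,0,0.0105,0,0,0,0],[0,0,0.012,0,0,0,0],[0,0,0.0135,0,0,0,0],[0,0,0.015,0,0,0,0]]'; python3 -m crank '[[0,0,0.0015,0,0,0,0],[0,0,0.003,0,0,0,0],[0,0,0.0045,0,0,0,0],[0,0,0.006,0,0,0,0],[0,0,0.0075,0,0,0,0],[0,0,0.009,0,0,0,0],[0,0,0.0105,0,0,0,0],[0,0,0.012,0,0,0,0],[0,0,0.0135,0,0,0,0],[0,0,0.015,0,0,0,0]]';python3 - <<'E'
from h import *
np.set_printoptions(suppress=True,precision=4)
s=get_state();P,R=tool();print(P,w2c(P),R.inv().apply(s["force"]))
for n in("scene","wrist"): f=snap(n,n+"8")
crop("scene8",200,130,330,250,5,"scene8c")
E
```

```text
t: 12.58
eef_pos: [0.4924, 0.0318, 0.1025]
ee_rot: [1.675, 1.571, -2.958]
force: [-0.4, -2.9, 0.6]
width: 0.0008
t: 13.82
eef_pos: [0.4912, 0.0467, 0.1025]
ee_rot: [1.682, 1.571, -2.951]
force: [-1.2, -2.3, 1.2]
width: 0.0004
[0.4912 0.0467 0.1025] [0.0863 0.0524 0.1025] [-1.2427  1.3389 -2.2156]
```

View pics/scene8c.png

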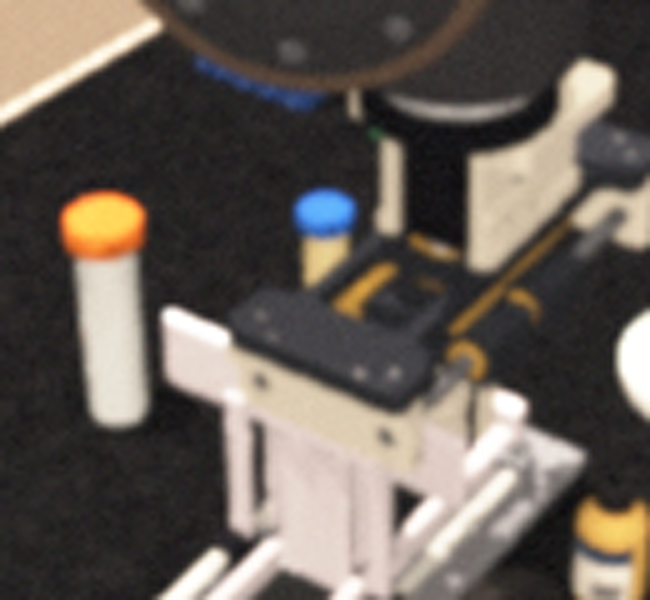

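View pics/wrist8.png

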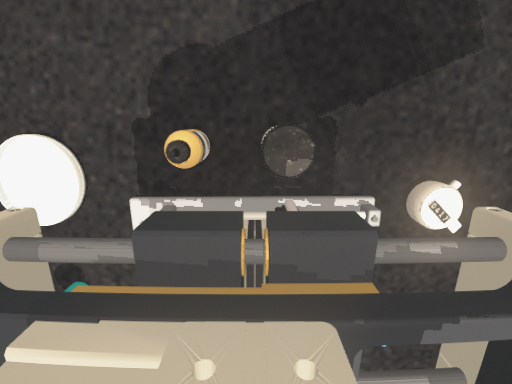

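```bash
python3 -m crank '[[0,0,0.0015,0,0,0,0],[0,0,0.003,0,0,0,0],[0,0,0.0045,0,0,0,0],[0,0,0.006,0,0,0,0],[0,0,0.0075,0,0,0,0],[0,0,0.009,0,0,0,0],[0,0,0.0105,0,0,0,0],[0,0,0.012,0,0,0,0],[0,0,0.0135,0,0,0,0],[0,0,0.015,0,0,0,0]]'; python3 -m crank '[[0,0,0.0015,0,0,0,0],[0,0,0.003,0,0,0,0],[0,0,0.0045,0,0,0,0],[0,0,0.006,0,0,0,0],[0,0,0.0075,0,0,0,0],[0,0,0.009,0,0,0,0],[0,0,0.0105,0,0,0,0],[0,0,0.012,0,0,0,0],[0,0,0.0135,0,0,0,0],[0,0,0.015,0,0,0,0]]';python3 - <<'E'
from h import *
np.set_printoptions(suppress=True,precision=4)
s=get_state();P,R=tool();print(P,w2c(P),R.inv().apply(s["force"]))
for n in("scene",): f=snap(n,n+"9")
crop("scene9",200,130,330,260,5,"scene9c")
E
```

```text
t: 15.18
eef_pos: [0.4901, 0.0617, 0.1025]
ee_rot: [1.759, 1.571, -2.875]
force: [-2.3, -3.2, 0.2]
width: 0.0008
t: 16.42
eef_pos: [0.4889, 0.0766, 0.1025]
ee_rot: [2.022, 1.571, -2.612]
force: [-2.1, -3.9, -0.4]
width: 0.0007
[0.4889 0.0766 0.1025] [0.1163 0.0524 0.1025] [ 0.3624  2.3813 -3.7221]
```

View pics/scene9c.png

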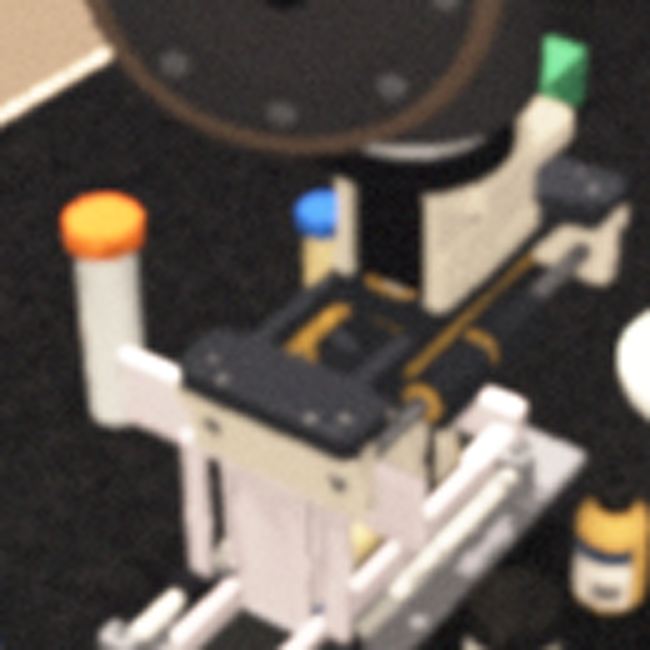

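```bash
python3 -m crank '[[0,0,0.0015,0,0,0,0],[0,0,0.003,0,0,0,0],[0,0,0.0045,0,0,0,0],[0,0,0.006,0,0,0,0],[0,0,0.0075,0,0,0,0],[0,0,0.009,0,0,0,0],[0,0,0.0105,0,0,0,0],[0,0,0.012,0,0,0,0],[0,0,0.0135,0,0,0,0],[0,0,0.015,0,0,0,0]]'; python3 -m crank '[[0,0,0.0015,0,0,0,0],[0,0,0.003,0,0,0,0],[0,0,0.0045,0,0,0,0],[0,0,0.006,0,0,0,0],[0,0,0.0075,0,0,0,0],[0,0,0.009,0,0,0,0],[0,0,0.0105,0,0,0,0],[0,0,0.012,0,0,0,0]]';python3 - <<'E'
from h import *
np.set_printoptions(suppress=True,precision=4)
s=get_state();P,R=tool();print(P,w2c(P),R.inv().apply(s["force"]))
for n in("scene",): f=snap(n,n+"10")
crop("scene10",190,150,330,280,5,"scene10c")
E
```

```text
t: 17.73
eef_pos: [0.4877, 0.0916, 0.1026]
ee_rot: [1.903, 1.571, -2.731]
force: [-1.4, -3.0, 0.5]
width: 0.0004
t: 18.73
eef_pos: [0.4867, 0.1036, 0.1025]
ee_rot: [1.868, 1.571, -2.766]
force: [-2.3, -3.6, 1.0]
width: 0.0002
[0.4867 0.1036 0.1025] [0.1433 0.0524 0.1025] [-0.9664  2.572  -3.3953]
```

View pics/scene10c.png

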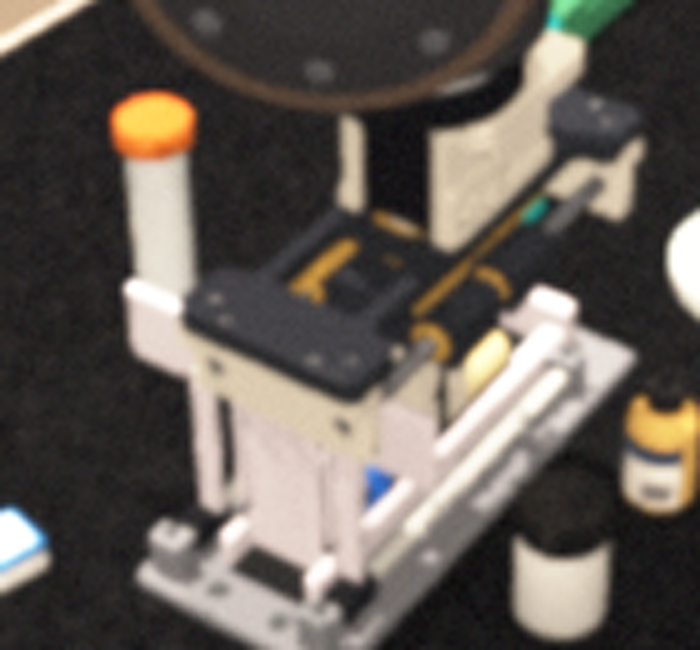

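```bash
python3 -m crank '[[0,0,0.001,0,0,0,0],[0,0,0.002,0,0,0,0],[0,0,0.003,0,0,0,0],[0,0,0.004,0,0,0,0],[0,0,0.005,0,0,0,0],[0,0,0.006,0,0,0,0]]'; python3 -m crank '[[0,0,0.001,0,0,0,0],[0,0,0.002,0,0,0,0],[0,0,0.003,0,0,0,0],[0,0,0.004,0,0,0,0]]'; python3 - <<'E'
from h import *
np.set_printoptions(suppress=True,precision=4)
s=get_state();P,R=tool();print(P,w2c(P),R.inv().apply(s["force"]))
E
```

```text
t: 19.52
eef_pos: [0.4864, 0.1096, 0.1026]
ee_rot: [-1.006, 1.571, 0.644]
force: [-2.4, -2.3, -0.6]
width: 0.0003
t: 20.02
eef_pos: [0.486, 0.1136, 0.1026]
ee_rot: [-0.772, 1.571, 0.877]
force: [-1.5, -3.5, 0.2]
width: 0.0003
[0.486  0.1136 0.1026] [0.1533 0.0523 0.1026] [-0.2044  1.7489 -3.3807]
```

```bash
python3 -m crank '[[0,0,0.001,0,0,0,0],[0,0,0.002,0,0,0,0],[0,0,0.003,0,0,0,0],[0,0,0.004,0,0,0,0]]'; python3 -m crank '[[0,0,0.001,0,0,0,0],[0,0,0.002,0,0,0,0],[0,0,0.003,0,0,0,0]]'; python3 - <<'E'
from h import *
np.set_printoptions(suppress=True,precision=4)
s=get_state();P,R=tool();print(P,w2c(P),R.inv().apply(s["force"]))
f=snap("scene","scene11")
crop("scene11",190,150,330,280,5,"scene11c")
E
```

```text
t: 20.52
eef_pos: [0.4857, 0.1146, 0.1026]
ee_rot: [2.848, 1.566, -1.785]
force: [5.9, -22.1, 0.4]
width: 0.0005
t: 20.9
eef_pos: [0.4855, 0.1149, 0.1026]
ee_rot: [2.856, 1.562, -1.778]
force: [12.6, -35.7, 1.0]
width: 0.0005
[0.4855 0.1149 0.1026] [0.1547 0.0528 0.1026] [ -0.6955  -9.7525 -36.5459]
```

View pics/scene11c.png

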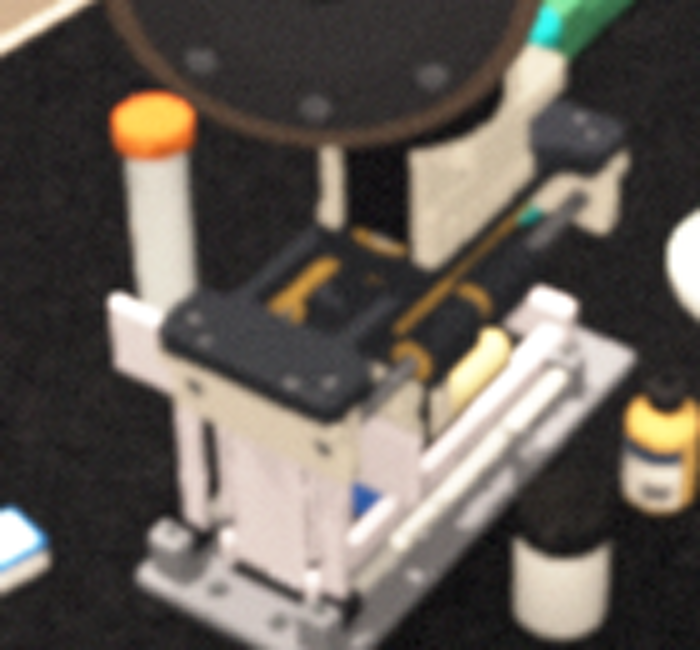

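```bash
python3 -m crank '[[0,0,-0.004,0,0,0,0],[0,0,-0.01,0,0,0,0],[0,0,-0.02,0,0,0,0],[-0.02,0,-0.025,0,0,0,0],[-0.06,0,-0.025,0,0,0,0],[-0.1,0,-0.025,0,0,0,0],[-0.13,0.02,-0.04,0,0,0,0],[-0.14,0.03,-0.09,0,0,0,0],[-0.14,0.04,-0.14,0,0,0,0],[-0.14,0.05,-0.19,0,0,0,0]]'; python3 -m crank '[[0,0,-0.05,0,0,0,0],[0,0,-0.1,0,0,0,0],[0,0,-0.15,0,0,0,0],[0,0,-0.15,0,0,0,0]]'; python3 - <<'E'
from h import *
np.set_printoptions(suppress=True,precision=4)
s=get_state();P,R=tool();print(P,w2c(P),R.inv().apply(s["force"]))
for n in("scene","top"): snap(n,n+"12")
crop("scene12",180,140,360,290,4.4,"scene12c");crop("top12",180,130,350,280,4.6,"top12c")
E
```

```text
t: 22.2
eef_pos: [0.4507, -0.0739, 0.2433]
ee_rot: [-1.277, 1.568, 0.374]
force: [2.1, -0.3, 0.0]
width: 0.0005
t: 22.7
eef_pos: [0.4625, -0.2251, 0.2422]
ee_rot: [2.768, 1.571, -1.87]
force: [0.1, 0.5, -0.3]
width: 0.0004
[ 0.4625 -0.2251  0.2422] [-0.1824  0.1024  0.2422] [ 0.2573 -0.1862  0.4866]
```

View pics/scene12c.png

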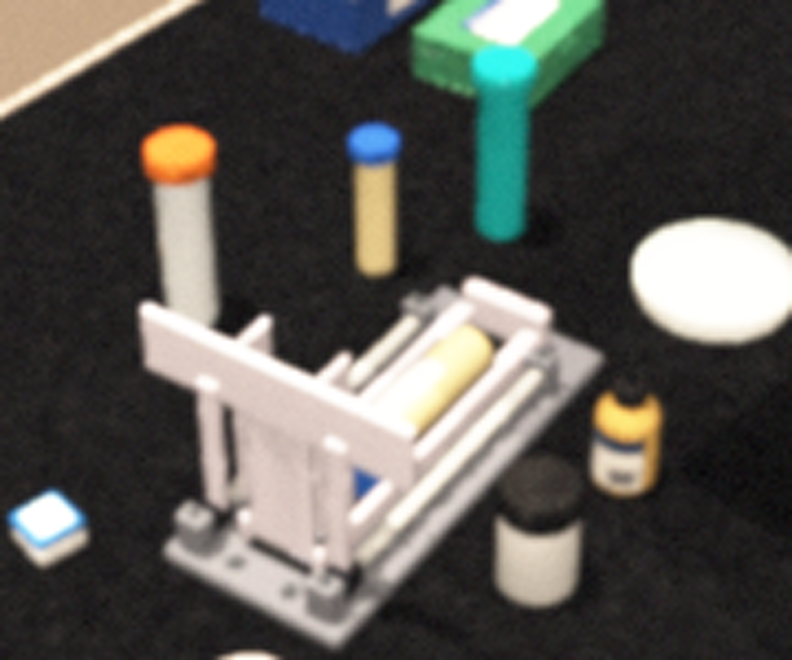

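View pics/top12c.png

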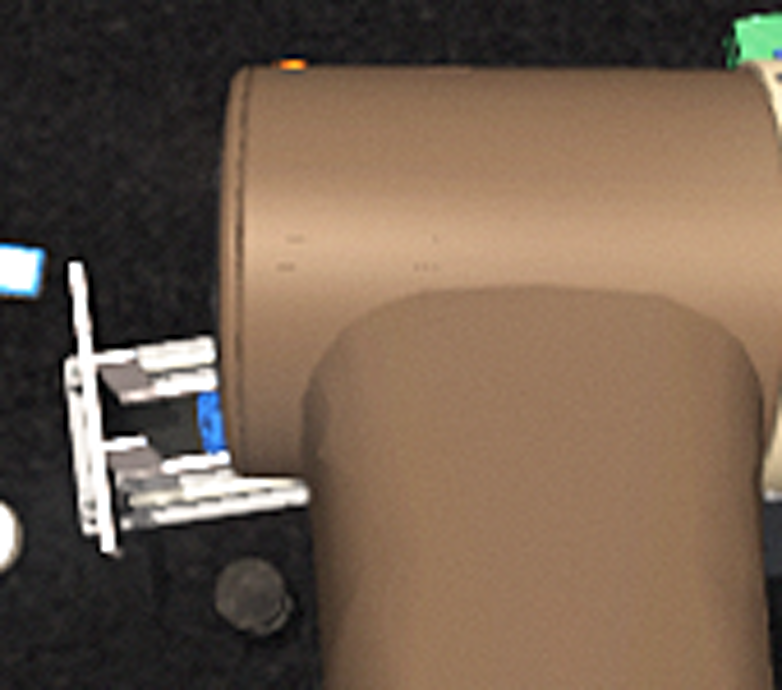

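```bash
python3 - <<'E'
from h import *
np.set_printoptions(suppress=True,precision=4)
f=load("top12");T=lambda x,y:np.array([180+x/4.6,130+y/4.6])
for u in [(76,267),(110,548)]: print("bar",w2c(atz(f,T(*u),.13)))
for u,z in[((198,396),.029),((206,453),.029),((200,424),.029)]: print("cap top face",w2c(atz(f,T(*u),z)))
g=load("scene12");S=lambda x,y:np.array([180+x/4.4,140+y/4.4])
for u in[(478,330),(490,352)]: print("foot upper",w2c(atz(g,S(*u),.035)))
s=get_state();print(s["t"],s["qd"])
E
python3 - <<'E'
import cv2,numpy as np
a=cv2.imread("pics/scene0.png").astype(int);b=cv2.imread("pics/scene12.png").astype(int)
m=(np.abs(a-b).sum(2)>90).astype(np.uint8);n,l,s,c=cv2.connectedComponentsWithStats(m)
print([tuple(map(int,x)) for x in s[1:] if x[4]>15])
E
```

```text
bar [ 0.1738 -0.0731  0.13  ]
bar [0.1721 0.0731 0.13  ]
cap top face [ 0.1262 -0.0156  0.029 ]
cap top face [0.1256 0.0173 0.029 ]
cap top face [0.127  0.0005 0.029 ]
foot upper [0.0116 0.0025 0.035 ]
foot upper [0.0227 0.0171 0.035 ]
22.8 [ 0.0301 -0.0147 -0.0083 -0.0016 -0.0024 -0.0046]
[(345, 0, 74, 115, 4459), (438, 0, 74, 384, 16269), (383, 92, 5, 18, 42), (211, 176, 95, 93, 3734), (280, 230, 16, 20, 157), (254, 258, 16, 21, 143)]
```

```bash
python3 -m crank '[[0,0,0,0,0,0,0],[0,0,0,0,0,0,0]]'; python3 -c "
from station import job_done,get_state
s=get_state();print(s['qd'].round(3),s['force'].round(1));print(job_done())"
```

```text
t: 23.05
eef_pos: [0.4627, -0.2215, 0.2428]
ee_rot: [-1.586, 1.57, 0.065]
force: [0.8, 0.4, 0.4]
width: 0.0006
[-0.     0.002  0.003  0.002 -0.002  0.001] [0.8 0.4 0.4]
the job is handed in; nothing more can be done
None
```

I laid the tube on its side as asked and handed the job in at about 23 s of the 64 s; no verdict was given.

**What I did:** I took the large blue-capped tube in the cradle as the one meant, not the small blue or turquoise ones. With the fingers shut I pushed it near the cap at about 20 mm/s. It leaned on the stop at about 0.4 rad, and I took the finger away. I then pushed the left wing at about 12 mm/s until the stop hit its end: the position stalled and the force rose from 3 N to 36 N. After that I backed off and moved clear.

**Last checks:**
- **Tube:** it lies along the cradle between the rails. The top of the cap is at cradle x of about 126 mm and within 1 mm of the middle line.
- **Foot:** it reads at about 12–23 mm along and 2.5–17 mm off the middle line. I picked those points off the rounded end in a blurred picture, so they are only rough.
- **Tube level:** I judged this by eye from the pictures and did not measure it.
- **Stop:** the bar moved about 106 mm from where it started. With the hard stall, that fits the far end of travel. I did not measure the joint value itself.
- **Bystanders:** they appear unmoved between the first and last scene pictures; the hand counter lay outside the enlarged crop. Two small changed patches near the cradle looked like the stop or its shadow, but I did not look into them.
- **Robot:** it was still and clear of everything, with under 1 N on the tool.

One slip: for part of the tipping the finger was about 2 mm off the cap's centre because I gave a sideways shift the wrong sign. I corrected it in the next move and saw no effect on the tube.

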